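Tuck a flashing strip under the lapped shingle of a test panel and hold it

ROBOT

A 6-joint arm with a two-finger parallel gripper is mounted at the origin on a cart in front of the work surface, level with it; the furniture and walls round the work are solid. World frame = base frame: x ahead of the robot, y to its left, z up, the work surface at z = 0. Lengths are in m, angles in rad, forces in N, time in s.
With the tool pointing down it reaches from about 0.3 to 0.825 m from the base axis. Payload 5.4 kg.
Tool frame: the origin (TCP) lies at the very end of the fingers, on their centre line; the grasp point (between the pads) lies 19 mm behind it; z points along the fingers, x is the direction in which the jaws open and shut, and the axes are right-handed (so a half turn about z gives the same grasp; the last joint's range is limited). The gripper opens to 92 mm and grips with 3 to 60 N. Pads are 20 mm wide; open, the fingers measure 128 mm over their backs; the gripper's body (75 mm by 189 mm) begins 69 mm behind the grasp point.
Start: joints at [1.014, 0.158, 1.597, -0, 1.386, -0.21], TCP at [0.195, 0.541, 0.215] pointing down, gripper open.
Joint ranges: [-2.91, 2.91], [-0.94, 2.29], [0.18, 2.7], [-1.29, 4.43], [0.17, 2.64], [-3, 3]. Speed limits (rad/s): [2.57, 2.57, 3.14, 3.14, 3.14, 3.14].

INTERFACE

Orientations are given as a rotation vector (axis times angle).
In Python, from workcell import bot gives the robot as it stands. Calls block until the motion is done:
- bot.goto(position, orientation): joint-space move of the TCP to a pose.
- bot.line_to(position, rot=None, max_speed=0.15): straight line of the TCP; rot=None keeps the orientation; max_speed is the mean speed in m/s.
- bot.set_joints(angles): joint-space move.
- bot.set_gripper(opening, newtons=None): opening from 0.0 (shut) to 1.0 (fully open); newtons is the grip in N (None keeps the last); returns when the fingers have stopped.
- bot.hold(seconds).
- bot.inverse_kinematics(position, orientation): joint angles nearest the present ones, or None.
- bot.read_camera(name): name is "scene" or "top"; returns a dict with "pixels" (480x640x3 uint8, blue, green, red), "fx", "fy", "cx", "cy" (pixels), "R" (3x3) and "t" (3): a world point X has camera coordinates R X + t. Camera axes: x right, y down, z forward; pixel columns grow to the right and rows downward; lengths in m; the calibration is good to about 2 mm. A picture is of the moment at which its call begins. There is no depth.
A pose or a line that the arm cannot do raises bot.MotionError and nothing moves.
- bot.job_done(): hands the job in, once; it reports no verdict.
Readings, each from a call of its own:
- bot.current_clock(): time.
- bot.current_joints(): joint angles.
- bot.current_joint_vel(): joint speeds.
- bot.current_effort(): joint torques, N m.
- bot.current_ee_pos(): TCP position.
- bot.current_tool_rot(): TCP orientation.
- bot.current_contact_force(): force on the tool from outside, world axes, zero at the start.
- bot.current_ft_torque(): the same for the moment, N m.
- bot.current_opening(): opening from 0.0 (shut) to 1.0 (fully open).
Only numpy, scipy, OpenCV 4.12 (cv2) and the standard library are available. Lean on these libraries where they do the work, as an engineer would, in place of code of your own. Each camera call takes 0.05 s, during which the arm holds its last target.

TASK

Pick up the longer aluminium flashing strip by its standing rib and lay it flat on the plywood test board, rib up, in front of the grey shingle and square to it. Slide its wide front side a good 3 cm under the free edge of the shingle, about centred on it, without lifting the shingle, and leave the short strip, the small bottle and the screwdriver where they are. Finish while still gripping the rib and pressing the strip down firmly (about 10 N) flat on the board: do not let go.

Things in the scene. Friction and masses are not known exactly. Their poses are not given: they have to be found in the camera images.
- roof_board: Plywood board 240 x 240 x 18 mm, fixed, lying level on the bench. Origin at the centre of its underside; x runs from the open near half towards the shingle, y to the left, z up; its top is 18 mm above the origin. The shingle covers the board from 20 to 110 mm in x, and +-100 mm in y, its underside 8 mm above the board's top; a batten under its far edge closes the gap behind x = 98 mm; above it a metal cap 10 mm higher than the shingle's underside.
- lap_edge (a point): Point on the board's top, midway along and straight under the free (near) edge of the shingle; axes as the board.
- shingle (a joint): Hinge of the shingle, a grey plate 90 x 200 x 5 mm, 0.16 kg, hinged along its far edge and held down only by its own weight: 0 = lying flat, grows as its free edge is lifted (rad; 0.05 rad = 4.5 mm at the free edge).
- long_strip: The longer aluminium flashing strip, loose, about 0.2 kg: flat plate 90 x 150 x 4 mm with a standing rib 10 mm thick along its whole 150 mm length, rib top 34 mm above the underside. Origin on the underside straight below the middle of the rib; x points across the strip to its wide front side, whose edge is 62 mm from the origin (the narrow rear side ends 28 mm behind the origin), y along the rib, z up.
- long_strip_rib (a point): Where to grip the long strip: middle of its rib, 24 mm above the underside (20 mm above the flat plate, 10 mm below the rib's top); axes as the strip.
- edge_left (a point): Point on the long strip's front edge, 70 mm to the +y side of its middle, half-way up the 4 mm plate.
- edge_right (a point): The same, 70 mm to the -y side.
- short_strip: The other strip, loose, of the same profile but 90 mm long; to be left alone. Origin and axes as for the long strip.
- sample_bottle: Small white bottle with blue cap, 34 mm across, 68 mm tall, loose, to be left alone. Origin at the centre of its underside.
- screwdriver: Red-handled screwdriver 200 mm long lying on the bench, loose, to be left alone. Origin at the centre of its underside.

How it is judged:
On the way, in this order (a step that is already met when the one before it is completed fails the run):
1. the long strip is lifted clear of the bench in the gripper (height (world z) of long_strip above 0.026 m and contact force between the fingers and long_strip above 2 N), for 0.2 s.
2. both ends of its front edge are under the shingle (x of each of edge_left, edge_right in the frame of lap_edge above 0.01 m and z of each of edge_left, edge_right in the frame of lap_edge below 0.008 m), for 0.2 s.
At the end, for the whole second after the job is handed in: Both ends of the long strip's front edge are over 22 mm under the shingle; strip centred within 18 mm, square within 0.1 rad, at rest, flat on the board (0.03 rad, 2 mm); shingle flat (under 0.02 rad); the fingers still hold the strip and it presses on the board with over 5 N (x of each of edge_left, edge_right in the frame of lap_edge above 0.022 m and y of long_strip in the frame of lap_edge between -0.018 and 0.018 m and angle between the x axis of long_strip and the x axis of roof_board, either way round below 0.1 rad and angle between long_strip's own z axis and vertical below 0.03 rad and z of each of edge_left, edge_right in the frame of lap_edge below 0.005 m and z of long_strip in the frame of lap_edge below 0.002 m and value of joint shingle below 0.02 rad and contact force between long_strip and roof_board above 5 N and contact force between the fingers and long_strip above 3 N and linear speed of long_strip below 0.01 m/s); the arm keeps its last pose, push and grip.
It fails at once if the shingle is lifted by more than 0.05 rad (value of joint shingle above 0.05 rad).
It fails at once if the strip is jammed or pressed with over 80 N (contact force between long_strip and roof_board above 80 N or contact force between long_strip and shingle above 80 N).
It fails at once if the short strip is moved over 30 mm (distance of short_strip from where it was at the start of the episode above 0.03 m).
It fails at once if the small bottle is moved over 30 mm or tipped (distance of sample_bottle from where it was at the start of the episode above 0.03 m or angle between sample_bottle's own z axis and vertical above 0.5 rad).
It fails at once if the screwdriver is moved over 30 mm (distance of screwdriver from where it was at the start of the episode above 0.03 m).
It also fails if it takes over 40 s, if anything falls off the work surface, if the arm or the gripper's body presses on something with over 40 N, if the wrist force passes 120 N, or if a joint passes its speed limit or range.

## Working session

There is one attempt and no reset: what is moved stays moved. The work goes in short steps, each a Python script; the robot and the scene stay as the last script left them, time stands still between calls to the robot, and variables do not carry over. Pictures are saved under pics/ and viewed, and the job is handed in when it is done.

```bash
mkdir -p pics; python3 - <<'E'
from workcell import bot
import cv2,numpy as np
for n in("scene","top"):
    c=bot.read_camera(n); cv2.imwrite(f"pics/{n}0.png",c["pixels"])
    print(n,c["fx"],c["fy"],c["cx"],c["cy"],np.round(c["R"],4).tolist(),np.round(c["t"],4))
    np.savez(f"{n}0.npz",**c)
print(bot.current_clock(),bot.current_ee_pos(),bot.current_tool_rot(),bot.current_opening())
E
```

```text
scene 489.9891934868714 489.9891934868714 329.03833532084457 237.2835287324048 [[0.5413, -0.8408, -0.0001], [-0.4364, -0.2808, -0.8548], [0.7187, 0.4628, -0.5189]] [-0.4449  0.2115  0.7476]
top 440.66131909147515 440.66131909147515 326.8592733135918 236.60946913385237 [[0.0024, -0.9999, 0.0105], [-0.9892, -0.0039, -0.1468], [0.1469, -0.0101, -0.9891]] [-0.2078  0.5448  0.8718]
0.1 [0.1951492  0.54027149 0.21371155] [ 2.57085507e+00  1.80447903e+00 -2.46340158e-03] 0.9983666368111073
```

View pics/scene0.png

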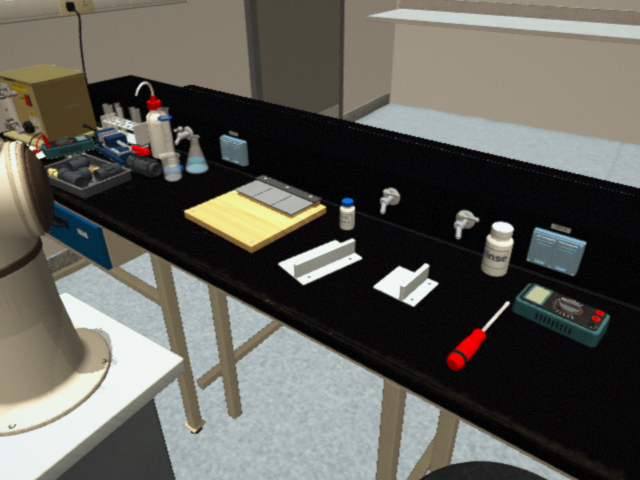

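View pics/top0.png

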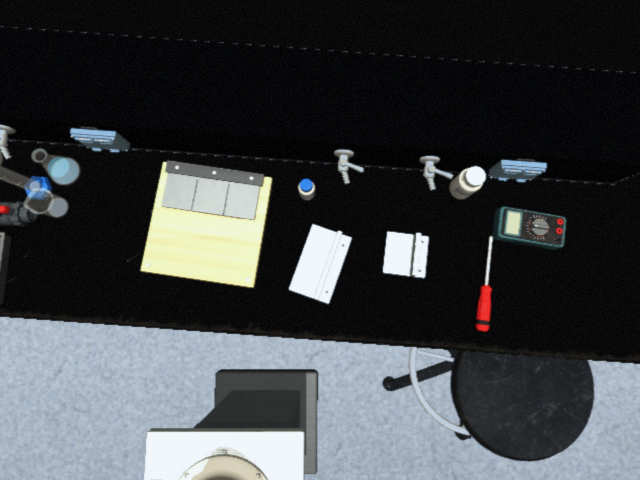

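```bash
python3 - <<'E'
import cv2
a=cv2.imread("pics/top0.png")
cv2.imwrite("pics/t_strip.png",cv2.resize(a[210:315,275:440],None,fx=4.8,fy=4.8,interpolation=cv2.INTER_CUBIC))
cv2.imwrite("pics/t_board.png",cv2.resize(a[150:295,130:330],None,fx=4,fy=4,interpolation=cv2.INTER_CUBIC))
E
```

```text
(no output)
```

View pics/t_strip.png

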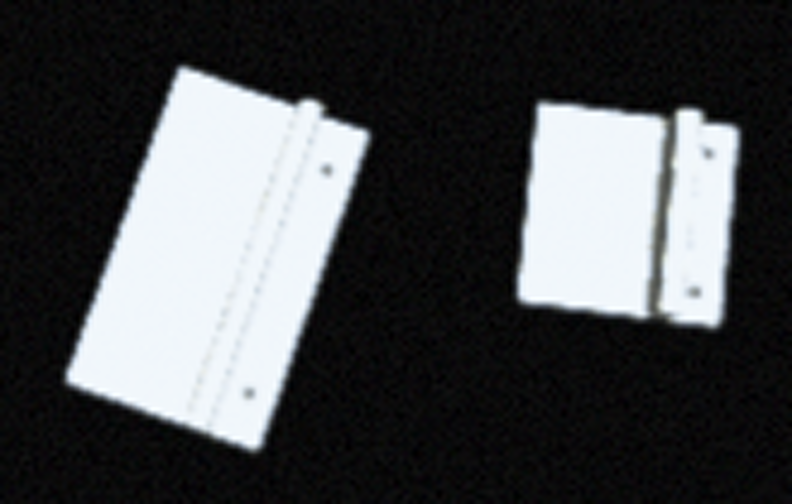

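View pics/t_board.png

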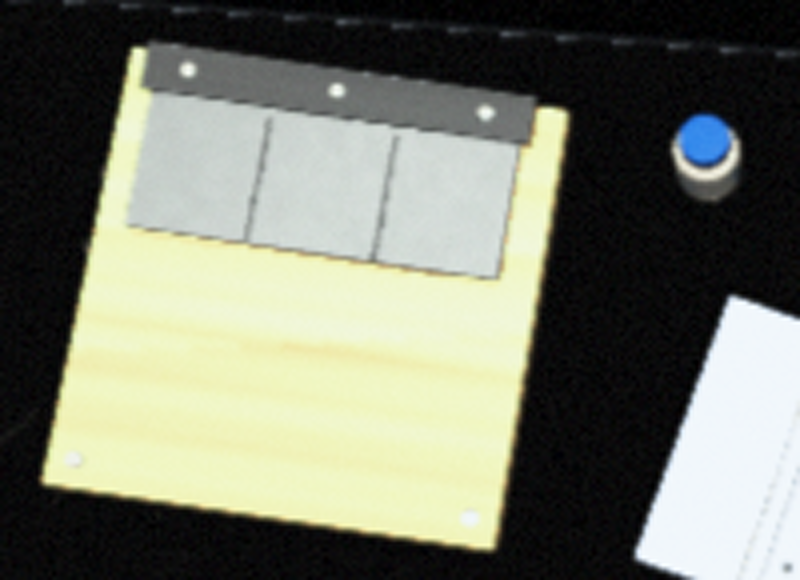

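```bash
cat > h.py <<'E'
import numpy as np,cv2
from scipy.optimize import least_squares
def proj(c,X):
    p=np.atleast_2d(X)@c["R"].T+c["t"]
    return np.c_[c["fx"]*p[:,0]/p[:,2]+c["cx"],c["fy"]*p[:,1]/p[:,2]+c["cy"]]
def Rz(a): return np.array([[np.cos(a),-np.sin(a),0],[np.sin(a),np.cos(a),0],[0,0,1]])
def pose_pts(q,P,z=0): return np.asarray(P)@Rz(q[2]).T+[q[0],q[1],z]
def fit(obs,q0):
    # obs: list of (cam, pts, px)
    f=lambda q: np.concatenate([(proj(c,pose_pts(q,P))-px).ravel() for c,P,px in obs])
    r=least_squares(f,q0,loss="soft_l1",x_scale=[.1,.1,.1]); return r.x,f(r.x)
def crop(px,x0,y0,s): return (np.array(px,float)+.5)/s-.5+[x0,y0]
STRIP=np.array([[62,-75,4],[-28,-75,4],[-28,75,4],[62,75,4]])/1e3
BOARD=np.array([[-120,120,18],[-120,-120,18],[120,-120,18],[120,120,18]])/1e3
SH=np.array([[20,100,31],[20,-100,31]])/1e3
E
python3 - <<'E'
from h import *
top=dict(np.load("top0.npz")); sc=dict(np.load("scene0.npz"))
s=crop([[180,66],[370,131],[260,452],[65,382]],275,210,4.8)
q,r=fit([(top,STRIP,s)],[.4,-.2,1.2]); print(q,r.round(1))
b=crop([[41,485],[496,549],[569,110],[132,46]],130,150,4); sh=crop([[127,225],[499,278]],130,150,4)
qb,rb=fit([(top,np.r_[BOARD,SH],np.r_[b,sh])],[.4,0.2,0]); print(qb,rb.round(1))
np.savez("fit.npz",q=q,qb=qb)
im=sc["pixels"].copy(); k=4; y0,x0=160,170
big=cv2.resize(im[y0:y0+135,x0:x0+200],None,fx=k,fy=k,interpolation=cv2.INTER_CUBIC)
RIB=np.array([[-5,-75,34],[5,-75,34],[5,75,34],[-5,75,34]])/1e3
for qq,P in((q,STRIP),(q,RIB),(qb,BOARD),(qb,SH)):
    p=((proj(sc,pose_pts(qq,P))-[x0,y0]+.5)*k-.5).round().astype(int)
    cv2.polylines(big,[p],True,(0,0,255),1)
cv2.imwrite("pics/ov.png",big)
E
```

```text
[ 0.48846226 -0.20857205  1.23636867] [ 0.1  0.1 -0.2  0.2 -0.2 -0.3  0.3  0. ]
[ 0.57737526  0.04836276 -0.14010812] [ 0.4 -0.2 -0.   0.2  0.2 -0.3  0.2  0.1 -0.7 -0.  -0.1  0.2]
```

View pics/ov.png

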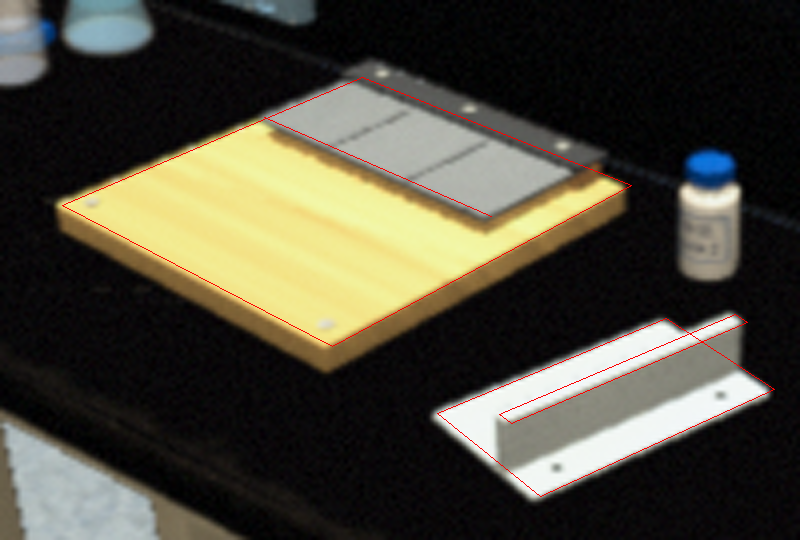

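```bash
cat >> h.py <<'E'
def rv(a): return np.pi*np.array([np.cos(a/2),np.sin(a/2),0])
E
python3 - <<'E'
from workcell import bot
from h import *
q=np.load("fit.npz")["q"]; R=rv(q[2])
bot.set_gripper(0.4,40)
bot.goto([q[0],q[1],0.16],R); print(bot.current_clock())
bot.line_to([q[0],q[1],0.05],max_speed=.15)
bot.line_to([q[0],q[1],0.0065],max_speed=.06)
print(bot.current_clock(),bot.current_ee_pos(),bot.current_contact_force())
bot.set_gripper(0.0,50)
print(bot.current_opening()*92,bot.current_contact_force(),bot.current_ee_pos())
bot.line_to([q[0],q[1],0.13],max_speed=.12)
print(bot.current_clock(),bot.current_opening()*92,bot.current_contact_force(),bot.current_ft_torque())
for n in("scene","top"):
    c=bot.read_camera(n); np.savez(f"{n}1.npz",**c)
    cv2.imwrite(f"pics/{n}1.png",c["pixels"])
E
```

```text
3.8583
5.6167 [ 0.48873133 -0.20877287  0.00674971] [0.14673207 0.5223628  0.07149294]
9.588271971537303 [0.12469766 0.55700116 1.3626819 ] [ 0.48864905 -0.20863453  0.00675544]
7.3167 9.857344394673017 [ 0.78380455  0.57020692 -2.47188335] [-0.0342998  -0.00564911  0.03560108]
```

View pics/scene1.png

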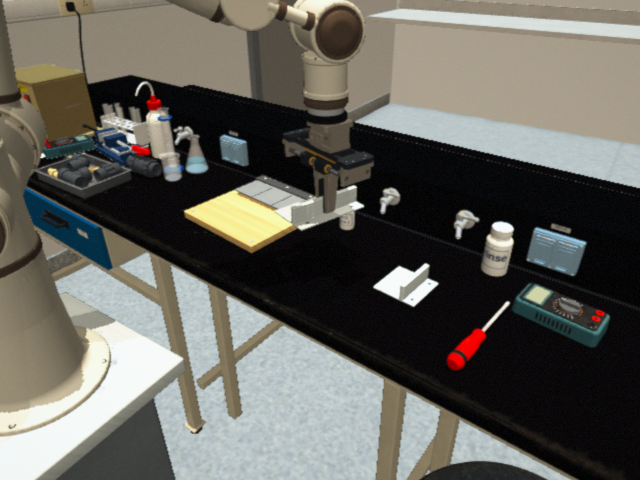

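```bash
cat >> h.py <<'E'
_f=np.load("fit.npz") 
QB=_f["qb"]
def bp(x,y,z): return pose_pts(QB,[[x,y,0]])[0]+[0,0,z]
E
python3 - <<'E'
from workcell import bot
from h import *
R=rv(QB[2])
bot.goto(bp(-.062,0,.13),R)
bot.line_to(bp(-.062,0,.018+.0065+.008),max_speed=.12)
print(bot.current_clock(),bot.current_ee_pos(),bp(-.062,0,0),bot.current_contact_force(),bot.current_opening()*92)
for n in("scene","top"):
    c=bot.read_camera(n); np.savez(f"{n}2.npz",**c)
    a=c["pixels"]
    b=a[160:280,170:350] if n=="scene" else a[150:300,120:320]
    cv2.imwrite(f"pics/{n}2.png",cv2.resize(b,None,fx=4,fy=4,interpolation=cv2.INTER_CUBIC))
E
```

```text
10.0333 [0.51679687 0.05690976 0.03332012] [0.51598281 0.05702107 0.        ] [ 0.4262448  -0.3572497  -2.36162597] 9.864568312900952
```

View pics/scene2.png

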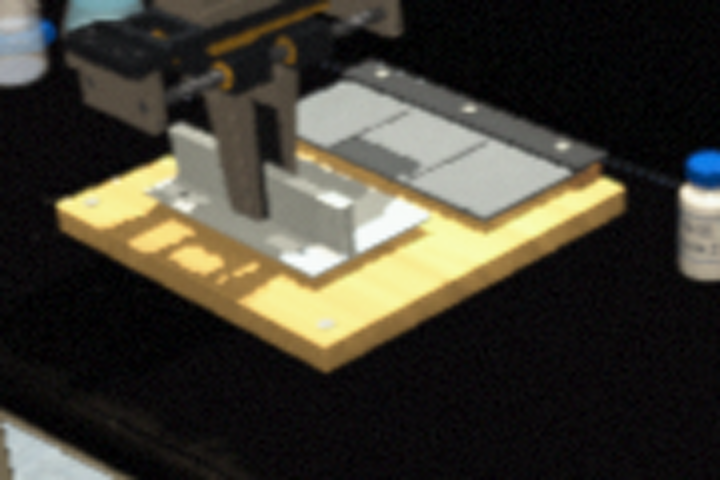

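View pics/top2.png

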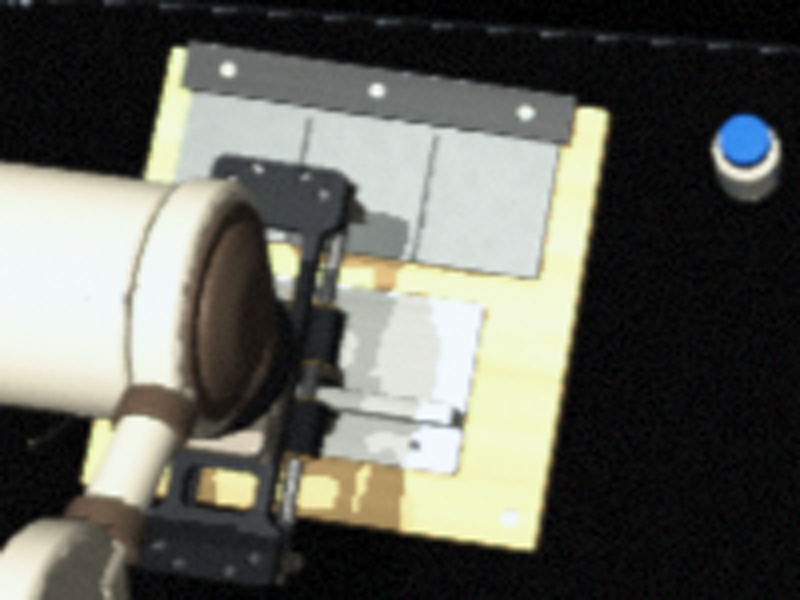

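```bash
python3 - <<'E'
from workcell import bot
from h import *
top=dict(np.load("top2.npz"))
p=np.array(bot.current_ee_pos()); yaw=QB[2]
P=pose_pts([p[0],p[1],yaw],[STRIP[0],STRIP[1]],p[2]-.0065)
px=proj(top,P); ob=crop([[486,308],[457,473]],120,150,4)
print("pred",px,"obs",ob, (ob-px)*p[2]**0)
# observed corners to world at that z
from numpy.linalg import solve
for o in ob:
    d=top["R"].T@np.array([(o[0]-top["cx"])/top["fx"],(o[1]-top["cy"])/top["fy"],1]); C=-top["R"].T@top["t"]
    X=C+d*(p[2]-.0025-C[2])/d[2]; print("board frame",Rz(-yaw)@(X-[QB[0],QB[1],0]))
E
```

```text
pred [[241.02586942 226.42025014]
 [233.60407191 268.8644681 ]] obs [[241.125 226.625]
 [233.875 267.875]] [[ 0.09913058  0.20474986]
 [ 0.27092809 -0.9894681 ]]
board frame [ 0.00056805 -0.07524695  0.031057  ]
board frame [-0.08693449 -0.0751674   0.031057  ]
```

```bash
python3 - <<'E'
from workcell import bot
from h import *
z=.0325
while z>.018:
    z-=.001
    bot.line_to(bp(-.062,0,z),max_speed=.02)
    f=bot.current_contact_force(); print(round(z,4),np.round(f,2),round(bot.current_ee_pos()[2],5),np.round(bot.current_ft_torque(),2))
    if f[2]>1.5: break
print(bot.current_clock(),bot.current_opening()*92)
E
```

```text
0.0315 [ 0.04 -0.71 -1.5 ] 0.03174 [-0.11  0.1   0.01]
0.0305 [ 0.09  0.04 -1.22] 0.03039 [-0.09  0.11  0.01]
0.0295 [ 1.5  -0.15 -2.25] 0.02941 [-0.04  0.13  0.01]
0.0285 [ 0.14 -0.85 -1.44] 0.02839 [-0.03  0.06  0.07]
0.0275 [ 0.63  0.06 -1.97] 0.02739 [-0.08  0.1  -0.01]
0.0265 [-0.21 -0.22 -2.03] 0.02642 [-0.07  0.1   0.  ]
0.0255 [-0.4   0.14 -1.35] 0.0254 [-0.06  0.06  0.01]
0.0245 [-0.65 -0.48  0.08] 0.02474 [-0.08  0.06  0.01]
0.0235 [-3.95  0.36  8.69] 0.02471 [-0.04  0.77 -0.01]
12.3833 9.855534041295067
```

```bash
python3 - <<'E'
from workcell import bot
from h import *
bot.line_to(bp(-.062,0,.0258),max_speed=.02)
for x in (-.05,-.042,-.035,-.028,-.02,-.0105):
    bot.line_to(bp(x,0,.0258),max_speed=.03)
    f=bot.current_contact_force(); print(x,np.round(f,2),np.round(Rz(-QB[2])@(np.array(bot.current_ee_pos())-[QB[0],QB[1],0]),4),np.round(bot.current_ft_torque(),2))
    if np.linalg.norm(f-[0,0,-2])>8: print("STOP");break
print(bot.current_clock(),bot.current_opening()*92)
for n in("scene","top"):
    c=bot.read_camera(n); np.savez(f"{n}3.npz",**c)
    a=c["pixels"]
    b=a[160:280,170:350] if n=="scene" else a[150:300,120:320]
    cv2.imwrite(f"pics/{n}3.png",cv2.resize(b,None,fx=4,fy=4,interpolation=cv2.INTER_CUBIC))
E
```

```text
-0.05 [-0.9   0.08 -1.81] [-0.05   -0.      0.0257] [-0.02  0.08 -0.01]
-0.042 [ 0.21 -1.2  -0.94] [-0.0418 -0.      0.0258] [-0.05  0.11  0.03]
-0.035 [-0.14  0.22 -1.64] [-0.0348 -0.      0.0258] [-0.08  0.1   0.02]
-0.028 [-0.31  0.11 -1.68] [-0.0278 -0.      0.0258] [-0.09  0.08 -0.01]
-0.02 [ 0.41  0.46 -1.71] [-0.0198 -0.      0.0258] [-0.07  0.11 -0.01]
-0.0105 [ 0.11 -0.41 -2.13] [-0.0104 -0.      0.0258] [-0.07  0.1   0.04]
15.2667 9.619034580267101
```

View pics/scene3.png

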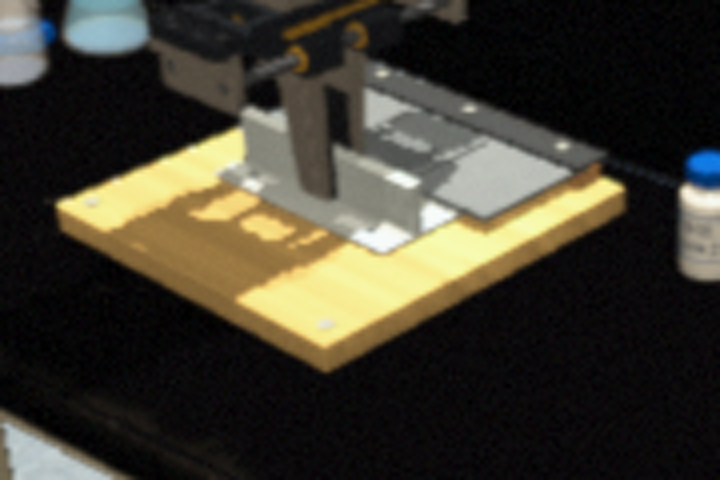

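View pics/top3.png

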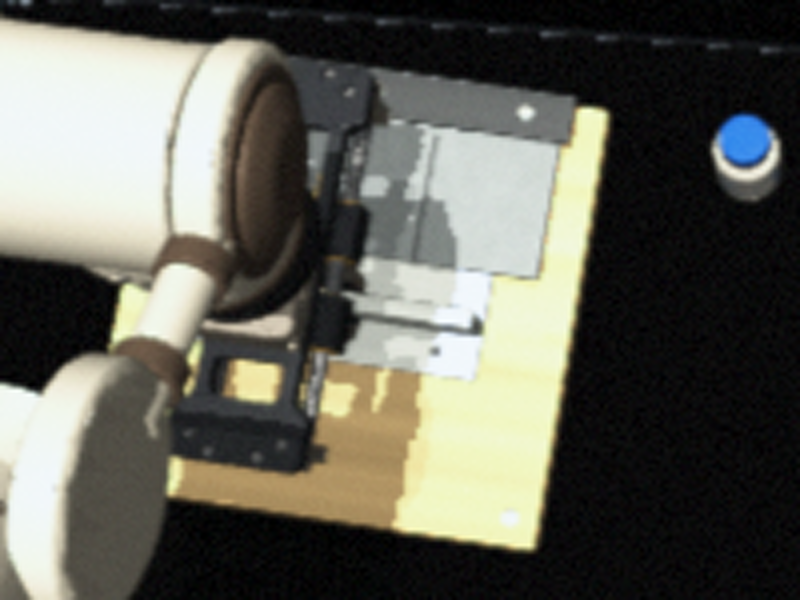

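```bash
python3 - <<'E'
from workcell import bot
from h import *
def F():
    v=[]
    for _ in range(8): bot.hold(.03); v.append(np.r_[bot.current_contact_force(),bot.current_ft_torque()])
    return np.mean(v,0)
for z in np.arange(.0248,.0200,-.0004):
    bot.line_to(bp(-.0105,0,z),max_speed=.01)
    f=F(); print(round(z,4),f.round(2),round(bot.current_ee_pos()[2],5))
    if f[2]>10: break
bot.hold(1); print(F().round(2),bot.current_clock(),bot.current_opening()*92,np.round(Rz(-QB[2])@(np.array(bot.current_ee_pos())-[QB[0],QB[1],0]),4),bot.current_tool_rot(),rv(QB[2]))
for n in("scene","top"):
    c=bot.read_camera(n); np.savez(f"{n}4.npz",**c)
    a=c["pixels"]
    b=a[160:280,170:350] if n=="scene" else a[150:300,120:320]
    cv2.imwrite(f"pics/{n}4.png",cv2.resize(b,None,fx=4,fy=4,interpolation=cv2.INTER_CUBIC))
E
```

```text
0.0248 [-0.08  0.16 -1.79 -0.08  0.08  0.01] 0.02478
0.0244 [-3.27 -0.05  4.39 -0.05  0.59 -0.  ] 0.02472
0.024 [-5.26  0.36  8.22 -0.02  0.94 -0.  ] 0.02472
0.0236 [-6.680e+00  5.200e-01  1.113e+01 -1.000e-02  1.190e+00 -0.000e+00] 0.02471
[-6.430e+00  2.900e-01  1.124e+01 -2.000e-02  1.160e+00 -1.000e-02] 18.7 9.940983245338627 [-0.0106  0.      0.0247] [ 3.13377794e+00 -2.19511312e-01 -9.16359488e-04] [ 3.13388701 -0.21990136  0.        ]
```

View pics/scene4.png

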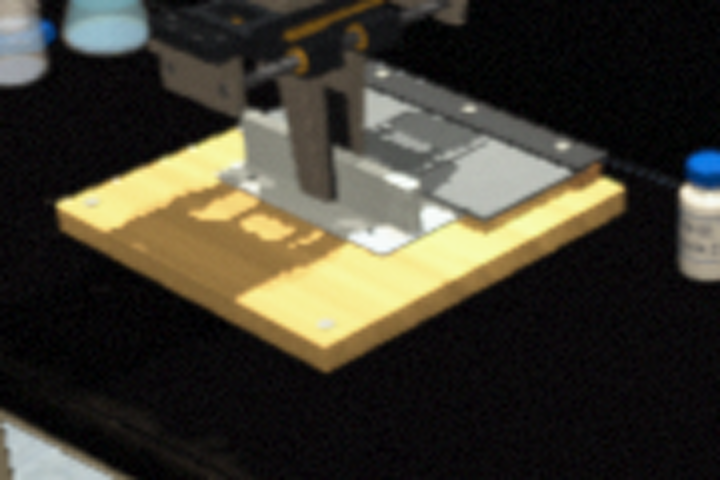

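View pics/top4.png

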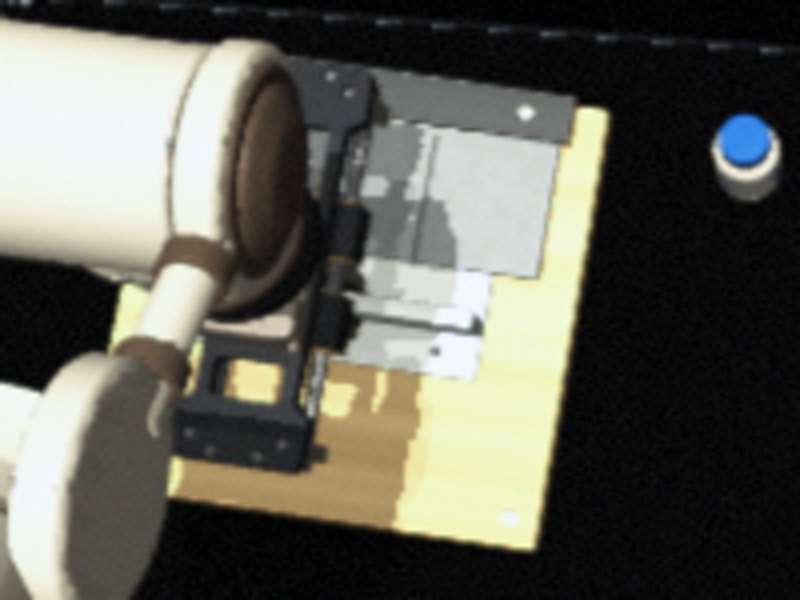

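```bash
python3 - <<'E'
from workcell import bot
from h import *
top=dict(np.load("top4.npz"))
o=crop([[475,379]],120,150,4)[0]
d=top["R"].T@np.array([(o[0]-top["cx"])/top["fx"],(o[1]-top["cy"])/top["fy"],1]); C=-top["R"].T@top["t"]
X=C+d*(.022-C[2])/d[2]; b=Rz(-QB[2])@(X-[QB[0],QB[1],0]); print("rear right corner",b,"insertion",b[0]+.09-.02)
print(bot.current_contact_force(),bot.current_clock())
if b[0]+.07>.025: bot.job_done(); print("done")
E
```

```text
rear right corner [-0.03635363 -0.07408937  0.022     ] insertion 0.033646367699555105
[-6.90167915 -0.41806828 11.21172342] 18.8
the job is handed in; nothing more can be done
done
```

I gripped the long strip by its rib and laid it on the board in front of the shingle. Its wide front side is slid about 3 cm under the free edge. I handed the job in at 18.8 s with the gripper still closed on the rib and the strip pressed down; no verdict was reported.

What the last checks showed:
- **Depth under the shingle:** about 31 mm from the arm's position and about 34 mm from the top camera. The 2–3 mm difference is within camera accuracy.
- **Centring and squareness:** the tool is at 0 mm sideways in the board's frame, and the camera puts the strip's right rear corner 1 mm from where it should be. The tool's angle matches the measured board angle. The left end was hidden by the arm and could not be checked.
- **Pressing force and grip:** the arm reads about 11 N downward and steady, with about 6.5 N of sideways force as well. The rib is still between the fingers, which read 9.9 mm apart.
- **Flatness:** the strip met the board at the height expected for a flat strip, to about 0.1 mm.
- **Shingle and other objects:** the shingle looks flat and its visible corner did not move. The bottle looks unmoved. The short strip and screwdriver were not checked after the lift; the arm stayed away from them.

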